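Offer up the mill's cover plate over its threaded holes

TASK

Lift the loose dust lid off the sample mill by its knob and set it down gently, flat and knob up, on the bare desk beside or in front of the mill. Then take the cover plate by its feed chute and hold it over the open chamber with its collar just inside the bore and the chute towards the mill's back, each of its four holes over its threaded hole, level and about 8 mm clear of the flange without touching the mill. Finish while still holding it there, hovering, so that I can start the screws before it comes down on the seal; leave the other things on the desk where they are.

Things in the scene. Friction and masses are not known exactly. Their poses are not given: they have to be found in the camera images.
- mill: Sample mill, fixed: white base 156 x 134 mm, grey front panel (button, dial) on its -x side; round chamber with a rectangular aluminium flange 140 (x) x 120 (y) x 12 mm, its top 112 mm above the desk. Origin on the desk under the chamber's axis; x to the mill's back, y to its left, z up. Bore 90 mm wide, 36 mm deep, rotor 22 mm below the flange's top. Four 8 mm threaded holes at the corners.
- mill_mouth (a point): Centre of the chamber's mouth, level with the top of the flange, 112 mm above the desk.
- lid: Loose steel dust lid on the chamber's mouth: disc 106 mm across, 8 mm deep locating lip (72 mm across) below, black knob on top; 44 mm tall, about 0.16 kg. Origin at the centre of the lip's lower edge, z up: 104 mm above the desk when on the mill, 0 when it stands on the desk, flat on its lip.
- lid_knob (a point): Middle of the lid's knob, 34 mm above the lid's origin and on its axis. The knob is a cylinder 28 mm across, from 20 to 44 mm above the origin, on a thinner neck; the disc's top is 12 mm above the origin.
- cover: Cover plate, on the desk left of the mill: aluminium, 140 (x) x 120 (y) x 6 mm, about 0.42 kg. Stands on a collar 80 mm across, 18 mm deep; hollow feed chute on top. Origin at the centre of the collar's lower edge, z up: plate underside at 18 mm, top 24, chute top 72. Right way round, its x and y point as the mill's and the chute is off-centre to the mill's back; half round, holes do not match.
- cover_chute (a point): The place to grip: middle of the feed chute, at x +14, y 0, 50 mm above the cover's origin. The chute measures 40 (along the cover's x) x 32 mm (along y, the way to close the fingers) and stands 48 mm above the plate's top.
- screw_dish: Shallow steel dish, 72 mm across, 16 mm tall, with the four screws; in front of the mill, on the left. Leave alone. Origin at the centre of its underside. To the right of it, the desk in front of the mill is bare: y from 0 to -0.16 m, x from the front edge at 0.39 m to the mill.
- brush: Brush with wooden handle, 169 mm long, on the desk between the mill and the grain analyser (a fixed tall instrument, 0.45 m high, at y -0.22 to -0.56 m, x from 0.46 m; keep arm and gripper clear of it). Leave alone. Origin at the centre of its underside.
- hex_key: Black hex key, 74 mm long, on the desk by the left edge. Leave alone. Origin at the centre of its underside.
- mill_thread1 (a point): Mouth of threaded hole 1 in the mill's flange, 8 mm wide, at x +59, y +49 mm from the mill's axis, level with the flange's top (112 mm).
- cover_hole1 (a point): Centre of through hole 1 of the cover plate, 12 mm wide, at x +59, y +49 mm from the cover's origin, on the plate's underside; belongs over mill_thread1.
- mill_thread2 (a point): Mouth of threaded hole 2 in the mill's flange, 8 mm wide, at x +59, y -49 mm from the mill's axis, level with the flange's top (112 mm).
- cover_hole2 (a point): Centre of through hole 2 of the cover plate, 12 mm wide, at x +59, y -49 mm from the cover's origin, on the plate's underside; belongs over mill_thread2.
- mill_thread3 (a point): Mouth of threaded hole 3 in the mill's flange, 8 mm wide, at x -59, y -49 mm from the mill's axis, level with the flange's top (112 mm).
- cover_hole3 (a point): Centre of through hole 3 of the cover plate, 12 mm wide, at x -59, y -49 mm from the cover's origin, on the plate's underside; belongs over mill_thread3.
- mill_thread4 (a point): Mouth of threaded hole 4 in the mill's flange, 8 mm wide, at x -59, y +32 (this one is set in) mm from the mill's axis, level with the flange's top (112 mm).
- cover_hole4 (a point): Centre of through hole 4 of the cover plate, 12 mm wide, at x -59, y +32 (this one is set in) mm from the cover's origin, on the plate's underside; belongs over mill_thread4.

How it is judged:
By the outcome, as a careful person would: the job done as asked, in the order asked, and still so for the second after the job is handed in, while the arm keeps its last pose, push and grip.
It also fails if it takes over 58 s, if anything falls off the work surface, if the arm or the gripper's body presses on something with over 40 N, if the wrist force passes 120 N, or if a joint passes its speed limit or range.

ROBOT

A 6-joint arm with a two-finger parallel gripper is mounted at the origin on a cart in front of the work surface, level with it; the furniture and walls round the work are solid. World frame = base frame: x ahead of the robot, y to its left, z up, the work surface at z = 0. Lengths are in m, angles in rad, forces in N, time in s.
With the tool pointing down it reaches from about 0.35 to 0.975 m from the base axis. Payload 4.9 kg.
Tool frame: the origin (TCP) lies midway between the tips of the shut fingers; the grasp point (between the pads) lies 19 mm behind it (ctrl.tcp_to_grasp is the distance from the TCP to the grasp point, in m); z points along the fingers, y is the line along which they close (so a half turn about z gives the same grasp; the last joint's range is limited). The gripper opens to 85 mm and grips with 20 to 120 N. Pads are 22 mm wide; open, the fingers measure 114 mm over their backs; the gripper's body (76 mm by 85 mm) begins 54 mm behind the grasp point. The pads swing forward as they close: fully open they stand 13 mm farther back than shut.
Start: joints at [1.105, 0.053, 1.613, -0, 1.476, -0.119], TCP at [0.212, 0.588, 0.231] pointing down, gripper open.
Joint ranges: [-3.01, 3.01], [-1.01, 2.22], [0.06, 2.58], [-1.02, 4.17], [0.09, 2.62], [-3.14, 3.14]. Speed limits (rad/s): [2.57, 2.57, 3.14, 3.14, 3.14, 3.14].

INTERFACE

Orientations are given as a rotation vector (axis times angle).
In Python, from station import ctrl gives the robot as it stands.
- The arm moves only by the shell command python3 jog.py 'ROWS' [FORCE]. ROWS is rows parted by semicolons, their numbers by spaces, 1 to 20 of them, each of 7 numbers: the finger opening in m, then dx, dy, dz in m, then a rotation vector rx, ry, rz in rad; each row is the pose to reach, as a shift and turn from the pose commanded when the command began, along the tool's axes at that moment; what a row does not reach only later rows make up. A row lasts 1/12 s, in which the tool goes at most 0.0417 m and 0.125 rad, less where a joint would pass 70% of its speed; a pose out of reach is approached as far as the arm can. The fingers move at their own pace and stop on an object; FORCE is the grip in N (left out, the last holds). Time passes only in rows, so rows that do not move let the fingers close. It prints the time, the measured TCP pose, the force, the opening and the grip force at its end.
- ctrl.get_obs(): the state, without advancing time (a new reading comes with each control period).
- ctrl.get_image(name): name is "side" or "top"; returns the picture (400x640x3 uint8, red, green, blue); there is no depth.
- ctrl.camera_params(name): a dict with "fx", "fy", "cx", "cy" (pixels), "k1" (the pictures are not rectified: a ray, as slopes to the right and down, at radius r is drawn at 1 + k1 r^2 times it, then the intrinsics apply), "T" (4x4, takes a point from camera to world coordinates). Camera axes: x right, y down, z forward; pixel columns grow to the right and rows downward; lengths in m; the calibration is good to about 2 mm. A picture is of the moment at which its call begins. camera_params takes no time and is no camera call.
- ctrl.finish_job(): hands the job in; it is judged then, once.
The state is a dict: "t": time; "q": joint angles; "dq": joint speeds; "effort": joint torques, N m; "tool_pos": TCP position; "tool_rot": TCP orientation; "contact_force": force on the tool from outside, world axes, zero at the start; "wrist_torque": the same for the moment, N m; "opening": finger opening in m; "grip_force": force on a finger pad.
Only numpy, scipy, OpenCV 4.12 (cv2) and the standard library are available. Lean on these libraries where they do the work, as an engineer would, in place of code of your own. Each camera call takes 0.05 s, during which the arm holds its last target. There are 200 camera calls.

## Working session

There is one attempt and no reset: what is moved stays moved. The work goes in short steps, Python scripts to look and compute and a shell command to move; the robot and the scene stay as the last step left them, time stands still between calls to the robot, and variables do not carry over. Pictures are saved under pics/ and viewed, at most 10 in all, crops included, and the job is handed in when it is done.

```bash
ls; mkdir -p pics; python3 - <<'E'
from station import ctrl
import cv2
for n in ("top","side"):
    cv2.imwrite(f"pics/{n}0.png",ctrl.get_image(n)[:,:,::-1]); p=ctrl.camera_params(n); print(n,p)
o=ctrl.get_obs(); print(o,ctrl.tcp_to_grasp)
E
```

```text
jog.py
pics
station.py
top {'fx': 424.4161620759069, 'fy': 424.4161620759069, 'cx': 319.14138555862354, 'cy': 199.60518535240433, 'k1': -0.0453440566949619, 'T': array([[ 0.13016654, -0.96410692,  0.23141849,  0.38288341],
       [-0.99148825, -0.12722529,  0.02765472,  0.08184286],
       [ 0.00278018, -0.23304843, -0.97246116,  0.94010547],
       [ 0.        ,  0.        ,  0.        ,  1.        ]])}
side {'fx': 366.7668261644478, 'fy': 366.7668261644478, 'cx': 321.15043225223855, 'cy': 200.6230566675999, 'k1': -0.0470066099673347, 'T': array([[ 0.89408721, -0.28316679,  0.34702253,  0.28656132],
       [-0.44788987, -0.56239736,  0.69505674, -0.51859171],
       [-0.00165243, -0.77686922, -0.62965982,  0.64409213],
       [ 0.        ,  0.        ,  0.        ,  1.        ]])}
{'t': 0.1, 'q': array([ 1.10500891e+00,  5.33010548e-02,  1.61419301e+00, -4.56740139e-06,
        1.47599755e+00, -1.18989424e-01]), 'dq': array([ 0.0010369 ,  0.00021118, -0.00365416,  0.00197984, -0.00117126,
        0.00084685]), 'effort': array([ 2.60473371e-04, -3.94903457e+01, -3.71364641e+01, -1.50768774e-04,
        3.84004015e-03, -3.04461446e-05]), 'tool_pos': array([0.21216299, 0.58727248, 0.23015793]), 'tool_rot': array([-5.41928678e-01, -3.09394539e+00,  2.85784471e-03]), 'contact_force': array([-0.49517466, -0.31561039, -0.30597664]), 'wrist_torque': array([ 0.02679991, -0.00645859, -0.02879445]), 'grip_force': 0.0, 'opening': 0.08549109162697917} 0.0187
```

View pics/top0.png

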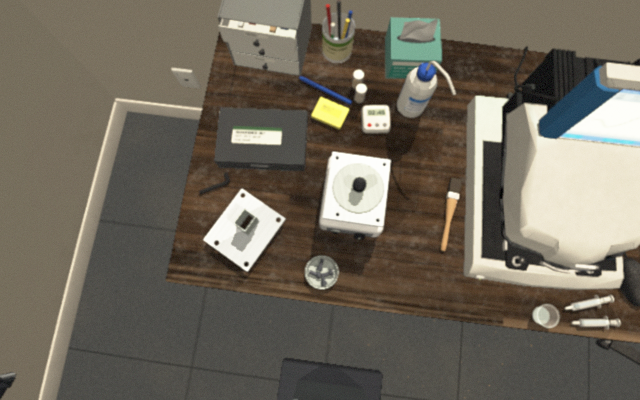

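View pics/side0.png

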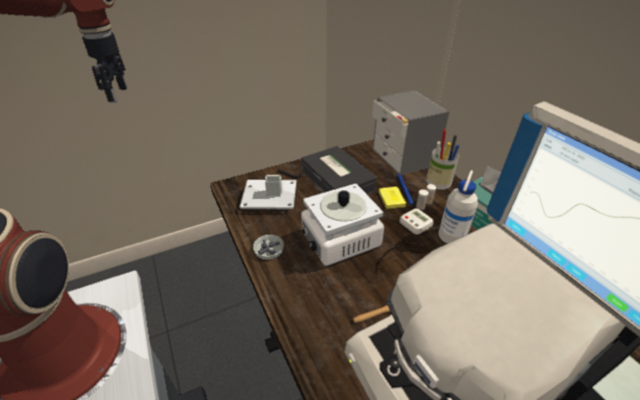

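Top: lid knob on mill near (359,185), cover near (245,230) turned, dish (322,272), brush (450,215). Side: knob (344,198), cover chute (273,185). Enlarging both.

```bash
cat > h.py <<'E'
import numpy as np,cv2
from station import ctrl
from scipy.spatial.transform import Rotation as R
def proj(n,P):
    p=ctrl.camera_params(n);T=np.linalg.inv(p["T"]);c=np.atleast_2d(P)@T[:3,:3].T+T[:3,3]
    s=c[:,:2]/c[:,2:];s=s*(1+p["k1"]*(s**2).sum(1,keepdims=True))
    return s*[p["fx"],p["fy"]]+[p["cx"],p["cy"]]
def ray(n,uv):
    p=ctrl.camera_params(n);d=(np.array(uv,float)-[p["cx"],p["cy"]])/[p["fx"],p["fy"]];s=d.copy()
    for _ in range(20): s=d/(1+p["k1"]*(s@s))
    return p["T"][:3,3],p["T"][:3,:3]@[*s,1]
def at_z(n,uv,z):
    o,d=ray(n,uv);return o+d*(z-o[2])/d[2]
def crop(n,x,y,w,h,k,f,pts=None):
    im=ctrl.get_image(n)[y:y+h,x:x+w,::-1];im=cv2.resize(im,None,fx=k,fy=k,interpolation=cv2.INTER_CUBIC)
    if pts is not None:
        for q in (proj(n,pts)-[x,y]+.5)*k-.5: cv2.circle(im,tuple(int(round(v)) for v in q),3,(0,0,255),1)
    cv2.imwrite(f"pics/{f}.png",im)
def body(x,y,a,P):  # pose on desk
    return np.atleast_2d(P)@R.from_euler('z',a).as_matrix().T+[x,y,0]
E
python3 - <<'E'
from h import *
crop("top",195,140,200,150,4,"t1"); crop("side",230,160,160,110,5,"s1")
E
```

```text
(no output)
```

View pics/t1.png

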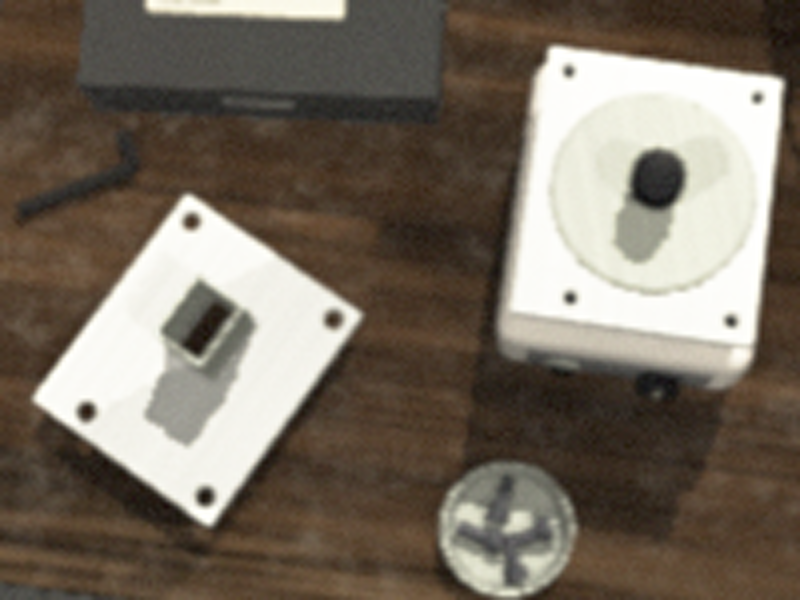

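View pics/s1.png

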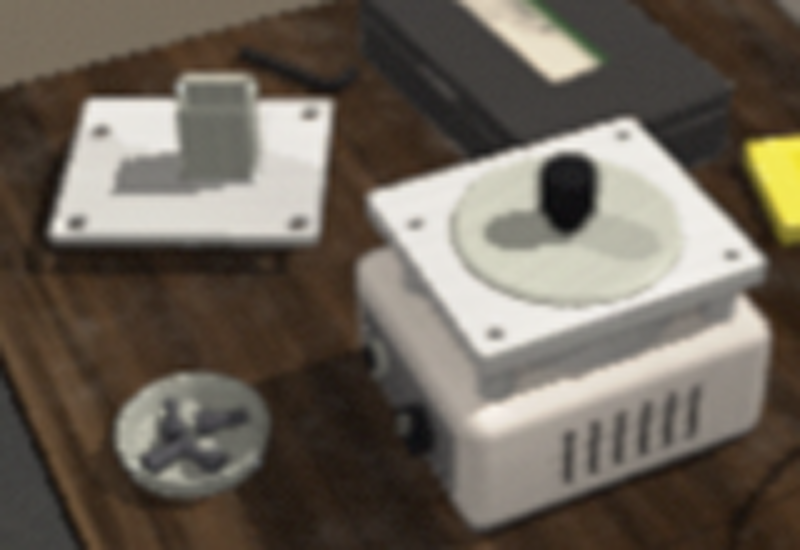

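```bash
cat > fit.py <<'E'
from h import *
from scipy.optimize import least_squares
t=lambda a:(np.array(a,float)+.5)/4-.5+[195,140]
s=lambda a:(np.array(a,float)+.5)/5-.5+[230,160]
H=np.array([[.059,.049],[.059,-.049],[-.059,-.049],[-.059,.032]])
def fit(name,z,tp,sp,x0):
    P=np.c_[H,np.full(4,z)]
    f=lambda v,which:np.concatenate([(proj(n,body(*v,P))-q).ravel() for n,q in which])
    for w in ([("top",tp)],[("side",sp)],[("top",tp),("side",sp)]):
        r=least_squares(f,x0,args=(w,));print(name,len(w),w[0][0],r.x.round(4),np.degrees(r.x[2]).round(2),"rms px",np.sqrt((r.fun**2).mean()).round(2))
    return r.x
mt,ms=t([[569,71],[757,97],[731,321],[570,298]]),s([[622,134],[732,255],[495,333],[415,223]])
ct,cs=t([[191,221],[333,318],[206,496],[87,411]]),s([[310,114],[298,223],[77,222],[101,131]])
m=fit("mill",.112,mt,ms,[.5,0,0]);c=fit("cover",.024,ct,cs,[.4,.25,-.5])
# lid: knob top centre z=.148, rim centre z=.116
print("knob",at_z("top",t([657,176]),.148),at_z("side",s([568,165]),.148))
print("lidrim",at_z("top",t([653,194]),.116),at_z("side",s([567,230]),.116))
for v in [(512,465)]:pass
print("dish",at_z("top",t([508,528]),.012))
print("chute",body(*c,[.014,0,.05]),"box corner", at_z("top",t([445,110]),.04))
E
python3 fit.py
```

```text
mill 1 top [ 0.6137  0.0332 -0.0155] -0.89 rms px 0.1
mill 1 side [ 0.6152  0.0328 -0.0157] -0.9 rms px 0.14
mill 2 top [ 0.6143  0.0329 -0.0155] -0.89 rms px 0.27
cover 1 top [ 0.5149  0.2619 -0.4683] -26.83 rms px 0.12
cover 1 side [ 0.5155  0.2611 -0.4707] -26.97 rms px 0.06
cover 2 top [ 0.5152  0.2617 -0.469 ] -26.87 rms px 0.16
knob [0.61303418 0.03216821 0.148     ] [0.61605225 0.03228445 0.148     ]
lidrim [0.61272834 0.03114049 0.116     ] [0.61353742 0.02635403 0.116     ]
dish [0.44557898 0.08205166 0.012     ]
chute [[0.52764702 0.25540397 0.05      ]] box corner [0.66681329 0.14632683 0.04      ]
```

```bash
cat > go.py <<'E'
import sys
from h import *
# world target x y z, yaw deg of the tool's closing line (y), mod 180
x,y,z,a=map(float,sys.argv[1:5]);o=ctrl.get_obs();r=R.from_rotvec(o["tool_rot"]);M=r.as_matrix()
ty=np.degrees(np.arctan2(M[1,1],M[0,1]))
da=(a-ty+90)%180-90
yd=np.radians(ty+da);Y=np.array([np.cos(yd),np.sin(yd),0]);Z=np.array([0,0,-1.]);T=np.c_[np.cross(Y,Z),Y,Z]
print("t",o["t"].round(2),"pos",o["tool_pos"].round(4),"y-yaw",ty.round(2),"tilt z",M[:,2].round(4),"q",o["q"].round(2),"open",o["opening"].round(4))
print("shift",(M.T@(np.array([x,y,z])-o["tool_pos"])).round(4),"rot",R.from_matrix(M.T@T).as_rotvec().round(4))
E
python3 go.py .614 .0325 .20 89.1
```

```text
Traceback (most recent call last):
  File "go.py", line 8, in <module>
    print("t",o["t"].round(2),"pos",o["tool_pos"].round(4),"y-yaw",ty.round(2),"tilt z",M[:,2].round(4),"q",o["q"].round(2),"open",o["opening"].round(4))
              ^^^^^^^^^^^^
AttributeError: 'float' object has no attribute 'round'
```

```bash
sed -i 's/o\["t"\].round(2)/round(o["t"],2)/; s/o\["opening"\].round(4)/round(o["opening"],4)/' go.py
python3 go.py .614 .0325 .20 89.1
```

```text
t 0.2 pos [0.2122 0.5874 0.2305] y-yaw 70.13 tilt z [-6.0e-04 -1.2e-03 -1.0e+00] q [ 1.11  0.05  1.61  0.    1.48 -0.12] open 0.0856
shift [-0.5664 -0.3853  0.0309] rot [-0.0013 -0.0004 -0.3311]
```

```bash
r="0.085 -0.566 -0.385 0.03 0 0 -0.33"; python3 jog.py '0.085 -0.28 -0.19 0 0 0 -0.16;0.085 -0.28 -0.19 0 0 0 -0.16;0.085 -0.28 -0.19 0 0 0 -0.16;0.085 -0.28 -0.19 0 0 0 -0.16;0.085 -0.28 -0.19 0 0 0 -0.16;0.085 -0.28 -0.19 0 0 0 -0.16;0.085 -0.28 -0.19 0 0 0 -0.16;0.085 -0.28 -0.19 0 0 0 -0.16;0.085 -0.566 -0.385 0.03 0 0 -0.33;0.085 -0.566 -0.385 0.03 0 0 -0.33;0.085 -0.566 -0.385 0.03 0 0 -0.33;0.085 -0.566 -0.385 0.03 0 0 -0.33;0.085 -0.566 -0.385 0.03 0 0 -0.33;0.085 -0.566 -0.385 0.03 0 0 -0.33;0.085 -0.566 -0.385 0.03 0 0 -0.33;0.085 -0.566 -0.385 0.03 0 0 -0.33;0.085 -0.566 -0.385 0.03 0 0 -0.33;0.085 -0.566 -0.385 0.03 0 0 -0.33;0.085 -0.566 -0.385 0.03 0 0 -0.33'; python3 go.py .614 .0325 .120 89.1
```

```text
t: 1.78
tool_pos: [0.6139, 0.0322, 0.2005]
tool_rot: [-0.03, -3.14, -0.001]
contact_force: [0.0, 0.5, 0.7]
opening: 0.085
grip_force: 0.0
t 1.78 pos [0.6139 0.0322 0.2005] y-yaw 88.9 tilt z [-1.6e-03  5.0e-04 -1.0e+00] q [-0.07  0.05  1.67  0.    1.43 -1.62] open 0.085
shift [-0.0002  0.0002  0.0805] rot [ 0.0004 -0.0016 -0.0035]
```

```bash
python3 jog.py '0.085 0 0 0.035 0 0 0;0.085 0 0 0.06 0 0 0;0.085 0 0 0.074 0 0 0;0.085 0 0 0.08 0 0 0;0.085 0 0 0.08 0 0 0;0.02 0 0 0.08 0 0 0;0.02 0 0 0.08 0 0 0;0.02 0 0 0.08 0 0 0;0.02 0 0 0.08 0 0 0;0.02 0 0 0.08 0 0 0;0.02 0 0 0.08 0 0 0;0.02 0 0 0.08 0 0 0;0.02 0 0 0.08 0 0 0' 40; python3 go.py .614 .0325 .180 89.1
```

```text
t: 2.87
tool_pos: [0.6148, 0.0332, 0.1228]
tool_rot: [0.026, 3.139, -0.0]
contact_force: [-0.3, -0.6, 6.0]
opening: 0.0265
grip_force: 39.8
t 2.87 pos [0.6148 0.0332 0.1228] y-yaw 89.04 tilt z [ 2.3e-03 -3.0e-04 -1.0e+00] q [-0.07  0.12  1.73 -0.    1.29 -1.62] open 0.0265
shift [ 0.0006 -0.0007 -0.0572] rot [-0.0003  0.0023 -0.0011]
```

```bash
python3 jog.py '0.02 0 0 -0.005 0 0 0;0.02 0 0 -0.015 0 0 0;0.02 0 0 -0.03 0 0 0;0.02 0 0 -0.05 0 0 0;0.02 0 0 -0.07 0 0 0;0.02 0 0 -0.08 0 0 0;0.02 0 0 -0.08 0 0 0;0.02 0 0 -0.08 0 0 0'; python3 go.py .452 -.08 .200 89.1
python3 -c "
from h import *
crop('side',230,110,160,160,3.75,'s2')"
```

```text
t: 3.53
tool_pos: [0.6139, 0.0334, 0.2014]
tool_rot: [0.026, 3.141, 0.0]
contact_force: [0.7, 0.2, -2.0]
opening: 0.0269
grip_force: 39.4
t 3.53 pos [0.6139 0.0334 0.2014] y-yaw 89.04 tilt z [ 5.e-04  1.e-04 -1.e+00] q [-0.07  0.05  1.67  0.    1.43 -1.62] open 0.0269
shift [ 0.16   -0.1161  0.0014] rot [ 0.0001  0.0005 -0.001 ]
```

View pics/s2.png

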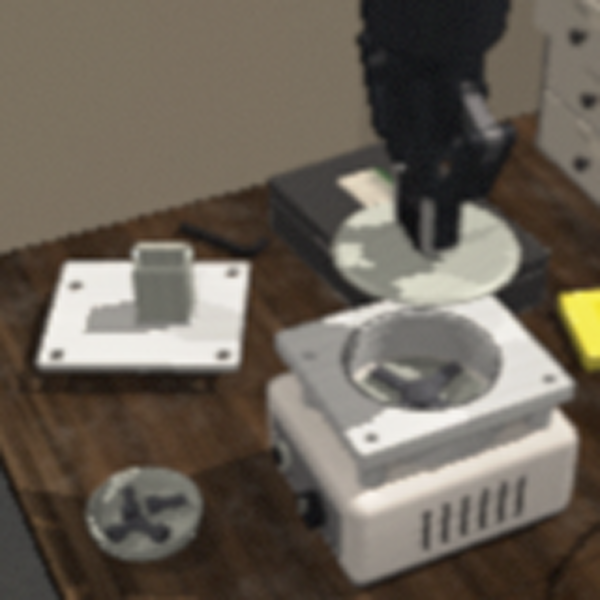

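The lid hangs level under the gripper (disc centre about (427,252) in the crop) and the bore is open. Carrying it to the bare desk in front.

```bash
python3 jog.py '0.02 0.02 -0.015 0 0 0 0;0.02 0.05 -0.036 0 0 0 0;0.02 0.08 -0.058 0 0 0 0;0.02 0.11 -0.08 0 0 0 0;0.02 0.14 -0.102 0 0 0 0;0.02 0.155 -0.112 0 0 0 0;0.02 0.16 -0.116 0 0 0 0;0.02 0.16 -0.116 0.025 0 0 0;0.02 0.16 -0.116 0.06 0 0 0;0.02 0.16 -0.116 0.095 0 0 0;0.02 0.16 -0.116 0.13 0 0 0;0.02 0.16 -0.116 0.155 0 0 0;0.02 0.16 -0.116 0.165 0 0 0;0.02 0.16 -0.116 0.17 0 0 0;0.02 0.16 -0.116 0.17 0 0 0;0.02 0.16 -0.116 0.17 0 0 0'; python3 go.py .452 -.08 .019 89.1
```

```text
t: 4.92
tool_pos: [0.4532, -0.0802, 0.0326]
tool_rot: [0.026, 3.139, -0.001]
contact_force: [0.9, 0.2, -1.2]
opening: 0.0266
grip_force: 39.6
t 4.92 pos [ 0.4532 -0.0802  0.0326] y-yaw 89.05 tilt z [ 2.e-03 -6.e-04 -1.e+00] q [-0.34 -0.13  2.15  0.    1.12 -1.89] open 0.0266
shift [0.0013 0.0002 0.0136] rot [-0.0006  0.002  -0.0008]
```

```bash
python3 jog.py '0.02 0 0 0.004 0 0 0;0.02 0 0 0.007 0 0 0;0.02 0 0 0.009 0 0 0;0.02 0 0 0.01 0 0 0;0.02 0 0 0.011 0 0 0;0.02 0 0 0.011 0 0 0'; python3 jog.py '0.02 0 0 0.0007 0 0 0;0.02 0 0 0.0013 0 0 0;0.02 0 0 0.0013 0 0 0;0.02 0 0 0.0013 0 0 0'
```

```text
t: 5.42
tool_pos: [0.4519, -0.08, 0.0202]
tool_rot: [-0.026, -3.141, -0.0]
contact_force: [0.6, -0.2, -1.3]
opening: 0.0265
grip_force: 39.6
t: 5.75
tool_pos: [0.4519, -0.08, 0.019]
tool_rot: [-0.026, -3.141, 0.0]
contact_force: [-0.3, 0.3, -2.8]
opening: 0.027
grip_force: 39.6
```

```bash
for i in 1; do python3 jog.py '0.02 0 0 0.0005 0 0 0;0.02 0 0 0.001 0 0 0;0.02 0 0 0.001 0 0 0'; python3 jog.py '0.02 0 0 0.0005 0 0 0;0.02 0 0 0.001 0 0 0;0.02 0 0 0.001 0 0 0'; done
```

```text
t: 6.0
tool_pos: [0.4522, -0.08, 0.0188]
tool_rot: [-0.026, -3.141, 0.0]
contact_force: [-3.3, 0.6, 4.8]
opening: 0.0271
grip_force: 40.4
t: 6.25
tool_pos: [0.4522, -0.08, 0.0187]
tool_rot: [-0.026, -3.14, -0.0]
contact_force: [-7.8, 2.6, 12.4]
opening: 0.0267
grip_force: 41.2
```

```bash
python3 jog.py '0.02 0 0 -0.0012 0 0 0;0.02 0 0 -0.0012 0 0 0;0.085 0 0 -0.0012 0 0 0;0.085 0 0 -0.0012 0 0 0;0.085 0 0 -0.0012 0 0 0;0.085 0 0 -0.0012 0 0 0;0.085 0 0 -0.0012 0 0 0;0.085 0 0 -0.0012 0 0 0;0.085 0 0 -0.02 0 0 0;0.085 0 0 -0.05 0 0 0;0.085 0 0 -0.09 0 0 0;0.085 0 0 -0.13 0 0 0;0.085 0 0 -0.17 0 0 0;0.085 0 0 -0.18 0 0 0;0.085 0 0 -0.18 0 0 0'; python3 go.py .5276 .2555 .20 63.1
```

```text
t: 7.5
tool_pos: [0.4545, -0.0808, 0.202]
tool_rot: [0.026, 3.133, -0.005]
contact_force: [-1.2, -0.9, 0.3]
opening: 0.085
grip_force: 0.0
t 7.5 pos [ 0.4545 -0.0808  0.202 ] y-yaw 89.04 tilt z [ 0.0088 -0.0031 -1.    ] q [-0.34 -0.34  2.02 -0.    1.46 -1.89] open 0.085
shift [-0.0675  0.3375  0.0016] rot [-0.0009  0.0094  0.4527]
```

```bash
python3 jog.py '0.085 -0.067 0.337 0 0 0 0.452;0.085 -0.067 0.337 0 0 0 0.452;0.085 -0.067 0.337 0 0 0 0.452;0.085 -0.067 0.337 0 0 0 0.452;0.085 -0.067 0.337 0 0 0 0.452;0.085 -0.067 0.337 0 0 0 0.452;0.085 -0.067 0.337 0 0 0 0.452;0.085 -0.067 0.337 0 0 0 0.452;0.085 -0.067 0.337 0 0 0 0.452;0.085 -0.067 0.337 0 0 0 0.452;0.085 -0.067 0.337 0 0 0 0.452;0.085 -0.067 0.337 0 0 0 0.452'; python3 go.py .5276 .2555 .033 63.1
python3 - <<'E'
from h import *
a=np.linspace(0,2*np.pi,16,endpoint=False);P=np.c_[.452+.053*np.cos(a),-.08+.053*np.sin(a),0*a+.012]
crop("side",215,110,200,240,2.5,"s3",P)
E
```

```text
t: 8.5
tool_pos: [0.5235, 0.2553, 0.1945]
tool_rot: [-0.728, -3.053, 0.004]
contact_force: [0.1, -1.3, 0.0]
opening: 0.0854
grip_force: 0.0
t 8.5 pos [0.5235 0.2553 0.1945] y-yaw 63.16 tilt z [-0.0037 -0.0017 -1.    ] q [ 0.33 -0.02  1.75 -0.    1.42 -0.78] open 0.0854
shift [-0.004   0.0026  0.1615] rot [-0.0032 -0.0025  0.001 ]
```

View pics/s3.png

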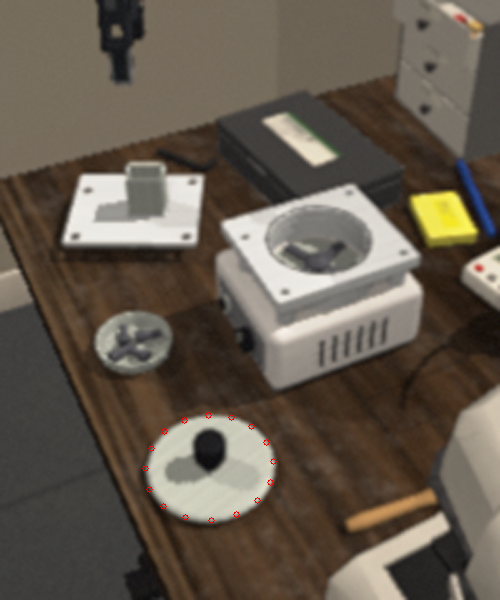

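Lid sits flat, knob up, on its predicted rim (centre ~(210,467)). Now the cover.

```bash
python3 jog.py '0.085 0 0 0 0 0 0;0.085 0 0 0 0 0 0;0.085 0 0 0 0 0 0'; python3 go.py .5276 .2554 .032 63.1
```

```text
t: 8.8
tool_pos: [0.5247, 0.2549, 0.1971]
tool_rot: [0.732, 3.055, 0.0]
contact_force: [0.6, -0.1, 0.2]
opening: 0.0849
grip_force: 0.0
t 8.8 pos [0.5247 0.2549 0.1971] y-yaw 63.05 tilt z [ 2.e-04  0.e+00 -1.e+00] q [ 0.32 -0.02  1.75 -0.    1.42 -0.78] open 0.0849
shift [-0.0023  0.0018  0.1651] rot [ 0.0001  0.0002 -0.0008]
```

```bash
python3 jog.py '0.085 -0.002 0.002 0.02 0 0 0;0.085 -0.002 0.002 0.055 0 0 0;0.085 -0.002 0.002 0.09 0 0 0;0.085 -0.002 0.002 0.125 0 0 0;0.085 -0.002 0.002 0.15 0 0 0;0.085 -0.002 0.002 0.16 0 0 0;0.085 -0.002 0.002 0.164 0 0 0;0.085 -0.002 0.002 0.164 0 0 0;0.085 -0.002 0.002 0.164 0 0 0;0.085 -0.002 0.002 0.164 0 0 0' ; python3 go.py .5276 .2554 .033 63.1
```

```text
t: 9.63
tool_pos: [0.5292, 0.2573, 0.0357]
tool_rot: [0.729, 3.052, 0.004]
contact_force: [-0.1, -0.3, 0.3]
opening: 0.0845
grip_force: 0.0
t 9.63 pos [0.5292 0.2573 0.0357] y-yaw 63.13 tilt z [ 0.0042  0.0014 -1.    ] q [ 0.33  0.16  1.84 -0.    1.13 -0.78] open 0.0845
shift [ 0.0006 -0.0024  0.0027] rot [0.0032 0.0031 0.0006]
```

```bash
python3 jog.py '0.085 0 0 0 0 0 0;0.085 0 0 0 0 0 0;0.085 0 0 0 0 0 0' ; python3 go.py .5276 .2554 .033 63.1
```

```text
t: 9.88
tool_pos: [0.5279, 0.257, 0.0341]
tool_rot: [0.729, 3.054, 0.001]
contact_force: [1.1, 0.3, -0.5]
opening: 0.0849
grip_force: 0.0
t 9.88 pos [0.5279 0.257  0.0341] y-yaw 63.15 tilt z [ 1.6e-03  5.0e-04 -1.0e+00] q [ 0.33  0.16  1.84 -0.    1.13 -0.78] open 0.0849
shift [-0.0005 -0.0015  0.0011] rot [0.0012 0.0012 0.0008]
```

```bash
python3 jog.py '0.085 0 -0.0015 0 0 0 0;0.085 0 -0.0015 0 0 0 0;0.085 0 -0.0015 0 0 0 0;0.02 0 -0.0015 0 0 0 0;0.02 0 -0.0015 0 0 0 0;0.02 0 -0.0015 0 0 0 0;0.02 0 -0.0015 0 0 0 0;0.02 0 -0.0015 0 0 0 0;0.02 0 -0.0015 0 0 0 0;0.02 0 -0.0015 0 0 0 0;0.02 0 -0.0015 0 0 0 0' 90; python3 go.py .5276 .2554 .20 63.1
```

```text
t: 10.8
tool_pos: [0.5268, 0.2554, 0.0332]
tool_rot: [0.73, 3.055, 0.0]
contact_force: [0.4, -0.5, 0.5]
opening: 0.0313
grip_force: 89.9
t 10.8 pos [0.5268 0.2554 0.0332] y-yaw 63.14 tilt z [ 5.e-04 -0.e+00 -1.e+00] q [ 0.32  0.16  1.85 -0.    1.13 -0.78] open 0.0313
shift [-0.0007  0.0004 -0.1668] rot [0.0002 0.0004 0.0007]
```

```bash
python3 jog.py '0.02 0 0 -0.005 0 0 0;0.02 0 0 -0.02 0 0 0;0.02 0 0 -0.045 0 0 0;0.02 0 0 -0.075 0 0 0;0.02 0 0 -0.105 0 0 0;0.02 0 0 -0.135 0 0 0;0.02 0 0 -0.155 0 0 0;0.02 0 0 -0.165 0 0 0;0.02 0 0 -0.17 0 0 0;0.02 0 0 -0.17 0 0 0;0.02 0 0 -0.17 0 0 0;0.02 0 0 -0.17 0 0 0' ; python3 go.py .6276 .0323 .20 89.11
```

```text
t: 11.8
tool_pos: [0.5253, 0.2549, 0.2002]
tool_rot: [-0.729, -3.052, 0.004]
contact_force: [0.6, -0.2, -4.6]
opening: 0.0305
grip_force: 90.0
t 11.8 pos [0.5253 0.2549 0.2002] y-yaw 63.14 tilt z [-0.0043 -0.0014 -1.    ] q [ 0.32 -0.02  1.74  0.    1.43 -0.78] open 0.0305
shift [-1.919e-01 -1.524e-01  1.000e-04] rot [-0.0025 -0.0039 -0.4533]
```

```bash
python3 jog.py '0.02 -0.01 -0.008 0 0 0 -0.02;0.02 -0.03 -0.024 0 0 0 -0.07;0.02 -0.054 -0.043 0 0 0 -0.13;0.02 -0.08 -0.064 0 0 0 -0.19;0.02 -0.108 -0.086 0 0 0 -0.25;0.02 -0.134 -0.107 0 0 0 -0.31;0.02 -0.158 -0.126 0 0 0 -0.37;0.02 -0.176 -0.14 0 0 0 -0.42;0.02 -0.187 -0.149 0 0 0 -0.443;0.02 -0.192 -0.152 0 0 0 -0.453;0.02 -0.192 -0.152 0 0 0 -0.453;0.02 -0.192 -0.152 0 0 0 -0.453;0.02 -0.192 -0.152 0 0 0 -0.453;0.02 -0.192 -0.152 0 0 0 -0.453;0.02 -0.192 -0.152 0 0 0 -0.453' ; python3 go.py .6276 .0323 .1352 89.11
```

```text
t: 13.05
tool_pos: [0.6289, 0.0341, 0.203]
tool_rot: [-0.023, -3.141, -0.0]
contact_force: [-0.2, -0.0, -4.4]
opening: 0.031
grip_force: 89.9
t 13.05 pos [0.6289 0.0341 0.203 ] y-yaw 89.17 tilt z [-1.e-04  2.e-04 -1.e+00] q [-0.06  0.08  1.63  0.    1.43 -1.62] open 0.031
shift [ 0.0013 -0.0018  0.0678] rot [ 0.0002 -0.0001  0.001 ]
```

```bash
python3 jog.py '0.02 0.001 -0.001 0.01 0 0 0;0.02 0.0013 -0.0018 0.025 0 0 0;0.02 0.0013 -0.0018 0.035 0 0 0;0.02 0.0013 -0.0018 0.038 0 0 0;0.02 0.0013 -0.0018 0.038 0 0 0;0.02 0.0013 -0.0018 0.038 0 0 0;0.02 0.0013 -0.0018 0.038 0 0 0;0.02 0.0013 -0.0018 0.038 0 0 0' ; python3 go.py .6276 .0323 .1352 89.11
cat > look.py <<'E'
import sys
from h import *
o=ctrl.get_obs();z=o["tool_pos"][2]-.0332+.024
H=np.array([[.059,.049],[.059,-.049],[-.059,-.049],[-.059,.032]]);C=np.array([[.07,.06],[.07,-.06],[-.07,-.06],[-.07,.06]])
P=body(.6143,.0329,-.0155,np.c_[np.r_[H,C],np.full(8,z)])
f=sys.argv[1]
for n,x,y in (("top",300,120),("side",270,130)):
    crop(n,x,y,110,130,4,f+n,P)
    print(n,((proj(n,P)-[x,y]+.5)*4-.5).round(0).tolist())
cv2.imwrite(f"pics/{f}.png",np.hstack([cv2.imread(f"pics/{f}{n}.png")[:520,:400] for n in ("top","side")]))
E
python3 look.py a
```

```text
t: 13.72
tool_pos: [0.6285, 0.0312, 0.1659]
tool_rot: [0.025, 3.14, -0.0]
contact_force: [0.6, 0.2, -4.7]
opening: 0.0307
grip_force: 89.9
t 13.72 pos [0.6285 0.0312 0.1659] y-yaw 89.09 tilt z [ 1.6e-03 -1.0e-04 -1.0e+00] q [-0.07  0.11  1.66 -0.    1.37 -1.62] open 0.0307
shift [0.001  0.0011 0.0307] rot [-0.0001  0.0016 -0.0003]
top [[153.0, 119.0], [352.0, 147.0], [325.0, 382.0], [155.0, 358.0], [134.0, 95.0], [377.0, 129.0], [346.0, 408.0], [93.0, 372.0]]
side [[341.0, 167.0], [431.0, 260.0], [235.0, 322.0], [169.0, 236.0], [347.0, 153.0], [460.0, 266.0], [226.0, 341.0], [131.0, 214.0]]
```

View pics/a.png

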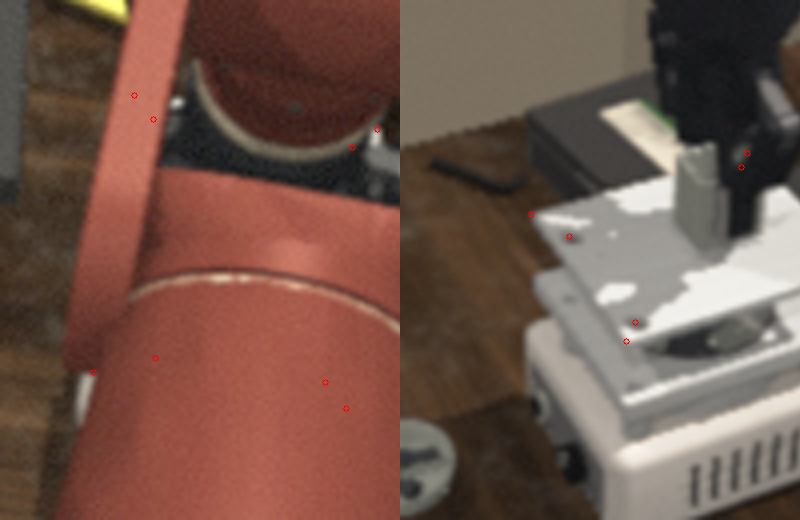

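Top view is occluded by the arm; side view shows cover holes 4 and 3 at (569,236), (638,323), within about a pixel of prediction. Descending into the hover.

```bash
python3 jog.py '0.02 0.0005 0.0011 0.003 0 0 0;0.02 0.0007 0.0011 0.01 0 0 0;0.02 0.0007 0.0011 0.017 0 0 0;0.02 0.0007 0.0011 0.023 0 0 0;0.02 0.0007 0.0011 0.027 0 0 0;0.02 0.0007 0.0011 0.029 0 0 0;0.02 0.0007 0.0011 0.030 0 0 0;0.02 0.0007 0.0011 0.030 0 0 0;0.02 0.0007 0.0011 0.030 0 0 0;0.02 0.0007 0.0011 0.030 0 0 0;0.02 0.0007 0.0011 0.030 0 0 0;0.02 0.0007 0.0011 0.030 0 0 0' ; python3 go.py .6276 .0323 .1352 89.11;python3 go.py .6276 .0323 .1352 89.11; python3 look.py b
```

```text
t: 14.82
tool_pos: [0.6274, 0.0323, 0.1354]
tool_rot: [0.025, 3.141, -0.0]
contact_force: [-0.5, -0.5, -4.8]
opening: 0.0309
grip_force: 89.9
t 14.82 pos [0.6274 0.0323 0.1354] y-yaw 89.09 tilt z [ 7.e-04 -1.e-04 -1.e+00] q [-0.07  0.13  1.69 -0.    1.32 -1.62] open 0.0309
shift [-0.0002 -0.      0.0002] rot [-0.      0.0007 -0.0003]
t 14.82 pos [0.6274 0.0323 0.1354] y-yaw 89.09 tilt z [ 7.e-04 -1.e-04 -1.e+00] q [-0.07  0.13  1.69 -0.    1.32 -1.62] open 0.0309
shift [-0.0002 -0.      0.0002] rot [-0.      0.0007 -0.0003]
top [[150.0, 140.0], [342.0, 167.0], [316.0, 395.0], [152.0, 371.0], [132.0, 117.0], [366.0, 150.0], [336.0, 420.0], [92.0, 385.0]]
side [[338.0, 209.0], [426.0, 304.0], [235.0, 367.0], [170.0, 279.0], [345.0, 195.0], [454.0, 310.0], [225.0, 386.0], [133.0, 257.0]]
```

```bash
python3 - <<'E'
from h import *
H=np.array([[.059,-.049],[-.059,-.049],[-.059,.032],[.07,-.06],[-.07,-.06],[-.07,.06]])
mk=lambda z:body(.6143,.0329,-.0155,np.c_[H,np.full(6,z)])
P=np.r_[mk(.1262),mk(.112)[3:]]
crop("side",290,175,120,90,6.6,"c",P); print(((proj("side",P)-[290,175]+.5)*6.6-.5).round(0).tolist())
E
```

```text
[[571.0, 205.0], [256.0, 308.0], [149.0, 164.0], [617.0, 214.0], [240.0, 340.0], [87.0, 128.0], [612.0, 247.0], [240.0, 373.0], [88.0, 159.0]]
```

View pics/c.png

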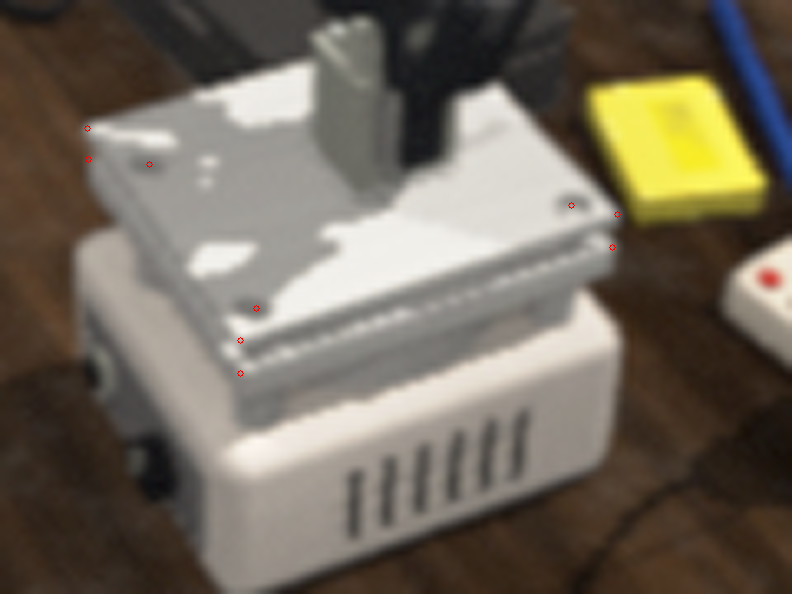

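Plate corners and holes 2, 3 and 4, at (572,204), (256,308) and (149,164), coincide with the predicted level hover, with an even gap over the flange. Handing in.

```bash
python3 -c "
from station import ctrl
o=ctrl.get_obs();print(o['t'],o['tool_pos'],o['contact_force']);print(ctrl.finish_job())"
```

```text
14.9667 [0.62725929 0.03236464 0.13517935] [ 1.44870549 -0.36145647 -4.49409796]
the job is handed in; nothing more can be done
None
```

I've handed the job in at about 15 s: the lid is flat, knob up, on the bare desk in front of the mill, and the cover is held level about 8 mm above the flange with its holes over the threads. The side camera confirmed holes 2, 3 and 4; hole 1 was hidden, so its alignment follows from the fit.

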